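# Gauge a threaded cap and sort it

### The arm

A 7-joint arm with a two-finger parallel gripper is mounted at the origin on the work surface. World frame = base frame: x ahead of the robot, y to its left, z up, the work surface at z = 0. Lengths are in m, angles in rad, forces in N, time in s.
With the tool pointing down it reaches from about 0.4 to 0.85 m from the base axis. Payload 10.4 kg.
Tool frame: the origin (TCP) lies between the finger pads; the fingertips stand 19 mm ahead of it and the grasp point (between the pads) is the TCP (manip.tip_reach is the z of the fingertips in the tool frame, in m); z points along the fingers, y is the direction in which the jaws open and shut (so a half turn about z gives the same grasp; the last joint's range is limited). The gripper opens to 85 mm and grips with 20 to 120 N. Pads are 22 mm wide; open, the fingers measure 114 mm over their backs; the gripper's body (76 mm by 85 mm) begins 54 mm behind the grasp point. The pads swing forward as they close: fully open they stand 13 mm farther back than shut.
Start: joints at [1.321, 0.332, -0.065, 1.46, 0.022, 1.35, -0.088], TCP at [0.141, -0.609, 0.25] pointing down, gripper open.
Joint ranges: [-2.6, 2.6], [-0.5, 2.12], [-1.47, 1.34], [0.16, 2.42], [-1.27, 4.41], [0.06, 2.06], [-2.6, 2.6]. Speed limits (rad/s): [2.22, 2.22, 2.79, 2.79, 3.14, 3.14, 3.14].

### API

Orientations are given as a unit quaternion [x, y, z, w].
In Python, from workcell import sensors, cams, manip gives the robot as it stands.
- The arm moves only by the shell command python3 -m jog 'ROWS' [FORCE]. ROWS is JSON, a list of rows, each a list of 3 entries, a list of its own where there are three numbers: the shift along the world's x, y, z in m, then the turn, a rotation vector about the world's x, y, z in rad, then the opening in per cent of the stroke, from 0 (shut) to 100 (fully open). In form: [[[dx, dy, dz], [wx, wy, wz], grip], ...]. A call has 1 to 5 rows; each row shifts and turns the pose as measured when the row begins; what a row does not reach is not made up. A row lasts 1/8 s, in which the tool goes at most 62.5 mm and 10.7 degrees, less where a joint would pass 70% of its speed; a pose out of reach is approached as far as the arm can. A call with a gripper value outside its range is refused whole. The fingers move at their own pace and stop on an object; FORCE is the grip in N (left out, the last holds). Time passes only in rows, so rows that do not move let the fingers close. It gives the time, the measured TCP pose, the force and the opening at its end, in the units of the state.
- sensors.get_obs(): the state, without advancing time (a new reading comes with each control period).
- cams.camera(name): name is "scene" or "top" or "wrist"; returns (picture, depth): 384x512x3 uint8, red, green, blue; 384x512 float32, m along the optical axis (not along the pixel's ray), 0 where there is no reading.
- cams.camera_model(name): a dict with "intrinsics" (3x3 intrinsics, pixels), "view" (4x4, takes a point from world to camera coordinates). Camera axes: x right, y down, z forward; pixel columns grow to the right and rows downward; lengths in m; the calibration is good to about 2 mm. A picture is of the moment at which its call begins: read the wrist's pose just before it. camera_model takes no time and is no camera call; for the wrist camera it gives the pose at the moment of the call.
- manip.hand_in(): hands the job in, once; it reports no verdict.
The state is a dict: "clock": time; "joint_pos": joint angles; "joint_velocities": joint speeds; "tau": joint torques, N m; "position": TCP position; "ee_rot": TCP orientation; "ft_force": force on the tool from outside, world axes, zero at the start; "torque": the same for the moment, N m; "grip_width": opening from 0.0 (shut) to 1.0 (fully open).
Only numpy, scipy, OpenCV 4.12 (cv2) and the standard library are available. Lean on these libraries where they do the work, as an engineer would, in place of code of your own. Each camera call takes 0.05 s, during which the arm holds its last target.

### The job

Gauge the brass cap that stands on the blue pad: screw it clockwise onto the threaded stud of the white torque gauge until it will go no further and the gauge's pointer has swung into the green band, never into the red, and without pressing or pulling hard on the gauge. Then unscrew it and stand it upright in the green tray if it turned fully home against the flange, or in the red tray if it stopped short with a gap left under it. Leave everything else where it is, the cap on the grey pad included.

Things in the scene. Friction and masses are not known exactly. Their poses are not given: they have to be found in the camera images.
- pad_blue_spot (a point): Start place of the cap to be gauged: its centre, half-way up, within 2 mm. The point is fixed to the blue pad (21 mm above the pad's top, 27 mm above the table) and does not follow the cap. Cap: knurled brass cylinder, upright, mouth down, closed top, 44 mm across, 42 mm tall, about 150 g. Grip it round its side, axis upright.
- pad_blue: Blue round pad, 80 mm across, 6 mm thick, fixed; origin at the centre of its underside. Inside the mouth of the cap on it (bore 34 mm) three lugs, 120 degrees apart and 8 mm above its rim, are its thread; how they lie cannot be seen. Some caps are bored too shallow; outside all look alike, and either kind may stand on either pad.
- pad_grey_spot (a point): The same point on the grey pad (same sizes), where another cap, not to be touched, stands.
- gauge_face (a point): On the torque gauge: centre of the upper face of its steel flange (52 mm across), 60 mm above the table, on the stud's axis; z up. A good cap stops with its rim on this face (0 mm); a shallow one stops with its rim 4 mm above it.
- stud_tip (a point): Tip of the gauge's threaded stud, on its axis, 28 mm above the flange face. Core 22 mm across, nose tapering to 12 mm over the last 8 mm; three oiled right-hand thread ridges, 31 mm across, begin 21 mm above the flange. A cap lowered over it comes to rest on the ridges with its rim 6 to 16 mm above the flange, as its lugs lie; there a lug may catch on a ridge's end: turn back a little and go on.
- thread_mid (a point): Point on the stud's axis, 12 mm above the flange face, amid the thread. Turned clockwise (from above) under a light push a cap sinks 24 mm per full turn, running almost freely. It lifts off only when turned back anticlockwise to the height where it first rested (at most two thirds of a turn, plus any slip in the grip; turning back farther does no harm). On the thread it has about 1 mm of play up and down.
- gauge: The torque gauge, a fixed white box 130 x 130 mm, 44 mm high, with flange and stud on top; origin at the centre of its underside, pointer at rest along its x axis. Pressing or pulling on it with more than 40 N is hard (it fails when the contact forces on it, clamping included, add up to 60 N).
- spindle (a joint): Turn of the gauge's spindle (stud, flange and black pointer together) against its spring, rad: 0 at rest, positive clockwise from above, 0.25 N m per rad. Green band from 0.15 to 0.55, red beyond (never past 0.6), and likewise the other way. It hardly turns while a cap runs; it winds up one for one with the cap once the cap meets its stop.
- tray_green: Green open tray for caps that turned fully home, 130 x 130 mm outside, 26 mm high, walls and floor 4 mm thick, fixed; origin at the centre of its underside.
- tray_red: Red open tray for caps that stopped short, same sizes, fixed; origin at the centre of its underside.
- specimen: Flat aluminium test specimen, 150 x 20 x 5 mm, lying loose; a bystander. Origin at the centre of its underside.
- jaw: Steel grip jaw, 70 x 45 x 40 mm, loose; a bystander. Origin at the centre of its underside.
- weight: Steel calibration weight with a knob, 52 mm across, 72 mm tall, loose; a bystander. Origin at the centre of its underside.
- spanner: Steel spanner lying loose; a bystander.
- driver: Screwdriver with a red handle lying loose; a bystander.
There are look-alikes about, which are no part of the job. What is shaped like the gauge but purple or turquoise is not meant. Of the things that look like the tray_red, the larger one is meant.

How it is judged:
By the outcome, as a careful person would: the job done as asked, in the order asked, and still so for the second after the job is handed in, with the robot touching nothing.
It also fails if it takes over 72 s, if anything falls off the work surface, if the arm or the gripper's body presses on something with over 40 N, if the wrist force passes 120 N, or if a joint passes its speed limit or range.

## Working session

There is one attempt and no reset: what is moved stays moved. The work goes in short steps, Python scripts to look and compute and a shell command to move; the robot and the scene stay as the last step left them, time stands still between calls to the robot, and variables do not carry over. Pictures are saved under pics/ and viewed, and the job is handed in when it is done.

```bash
ls; mkdir -p pics; python3 - <<'E'
from workcell import sensors,cams,manip
import cv2,numpy as np
o=sensors.get_obs();print(o)
print(manip.tip_reach)
for n in("scene","top"):
    p,d=cams.camera(n);cv2.imwrite(f"pics/{n}0.png",cv2.cvtColor(p,cv2.COLOR_RGB2BGR));np.savez(f"{n}0.npz",p=p,d=d)
    m=cams.camera_model(n);print(n,np.round(m["intrinsics"],1).tolist(),np.round(m["view"],3).tolist())
E
```

```text
pics
{'clock': 0.0, 'joint_pos': array([ 1.32141237,  0.33291878, -0.06468152,  1.46092664,  0.02159212,
        1.34990556, -0.08847502]), 'joint_velocities': array([ 3.41144180e-04, -7.66232386e-04, -7.77727078e-04,  1.40006749e-03,
       -1.04294252e-04,  7.58537562e-04,  9.99953142e-05]), 'tau': array([ 1.07297408e-03, -6.25438142e+01,  4.95887746e-02, -3.91607809e+01,
        1.63278077e-02,  9.64481063e-03, -1.44700857e-05]), 'position': array([ 0.14043846, -0.60866357,  0.24949358]), 'ee_rot': array([ 9.93576252e-01,  1.13162254e-01, -1.14977055e-04, -7.22552404e-04]), 'ft_force': array([ 0.2486017 , -0.83882846,  0.23616593]), 'torque': array([0.02304889, 0.01202271, 0.00539106]), 'grip_width': 0.9984748370492419}
0.019
scene [[397.6, 0.0, 253.9], [0.0, 397.6, 191.5], [0.0, 0.0, 1.0]] [[-0.789, 0.614, 0.007, 0.398], [0.402, 0.525, -0.75, -0.097], [-0.465, -0.589, -0.661, 1.614], [0.0, 0.0, 0.0, 1.0]]
top [[451.0, 0.0, 249.6], [0.0, 451.0, 186.1], [0.0, 0.0, 1.0]] [[-0.008, -1.0, 0.009, -0.025], [-0.998, 0.007, -0.066, 0.516], [0.065, -0.01, -0.998, 1.432], [0.0, 0.0, 0.0, 1.0]]
```

View pics/top0.png

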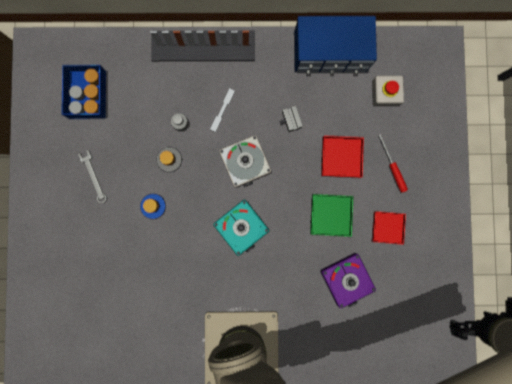

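View pics/scene0.png

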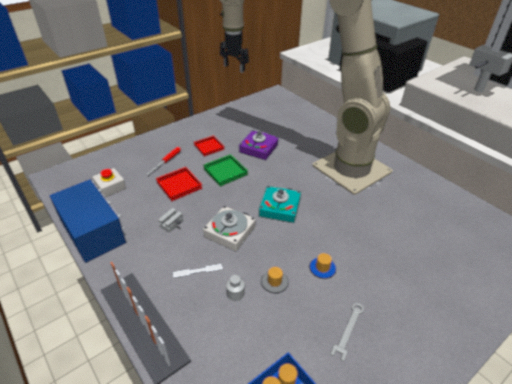

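Top view: the blue pad with its cap is at (152,206), grey pad (168,159), white gauge (245,161), large red tray (342,157) and green tray (332,215). The small red tray at (389,228) and the turquoise and purple gauges are decoys. Next I'll measure these.

```bash
cat > h.py <<'E'
import numpy as np,cv2
from workcell import sensors,cams,manip
def ray(n,uv,z,m=None):
    m=m or cams.camera_model(n);K=np.array(m["intrinsics"]);V=np.array(m["view"])
    R=V[:3,:3];c=-R.T@V[:3,3];d=R.T@np.linalg.inv(K)@np.array([uv[0],uv[1],1.])
    return c+d*(z-c[2])/d[2]
def proj(n,X,m=None):
    m=m or cams.camera_model(n);V=np.array(m["view"]);q=V[:3,:3]@np.array(X)+V[:3,3];q=np.array(m["intrinsics"])@q;return q[:2]/q[2]
def cloud(n,d,m=None):
    m=m or cams.camera_model(n);K=np.array(m["intrinsics"]);V=np.array(m["view"])
    v,u=np.mgrid[:d.shape[0],:d.shape[1]]
    P=np.stack([(u-K[0,2])/K[0,0]*d,(v-K[1,2])/K[1,1]*d,d],-1)
    return (P-V[:3,3])@V[:3,:3]
E
python3 - <<'E'
from h import *
f=np.load("top0.npz");p,d=f["p"],f["d"];C=cloud("top",d)
hsv=cv2.cvtColor(p,cv2.COLOR_RGB2HSV)
for nm,(u0,u1,v0,v1),lo,hi,z in[("bluepad",(130,175,185,228),(100,120,60),(130,255,255),.006),("cap",(130,175,185,228),(10,120,100),(25,255,255),.048),("capgrey",(150,190,140,175),(10,120,100),(25,255,255),.048),("red",(315,370,130,185),(0,150,100),(8,255,255),.026),("green",(305,360,190,240),(45,120,60),(80,255,255),.026),("gaugebox",(215,275,130,190),(0,0,150),(179,60,255),.044)]:
    m=np.zeros(d.shape,np.uint8);m[v0:v1,u0:u1]=cv2.inRange(hsv,lo,hi)[v0:v1,u0:u1]
    ys,xs=np.nonzero(m);c=cv2.convexHull(np.stack([xs,ys],1))
    r=cv2.minAreaRect(c);P=C[m>0];e=cv2.minEnclosingCircle(c)
    print(nm,len(xs),np.round(r[0],1),np.round(r[1],1),r[2],"pos",np.round(ray("top",r[0],z),4),"circ",np.round(ray("top",e[0],z),4),e[1],"zmed",np.round(np.median(P,0),3))
for nm,xy,zl in[("flange",(245,161),(.055,.064)),("tip",(245,161),(.075,.095)),("box",(245,161),(.040,.048)),("captop",(151,206),(.042,.056)),("capgtop",(168,158),(.042,.056))]:
    s=np.s_[xy[1]-32:xy[1]+32,xy[0]-32:xy[0]+32];P=C[s].reshape(-1,3);P=P[(P[:,2]>zl[0])&(P[:,2]<zl[1])]
    print(nm,len(P),np.round(P.mean(0),4),np.round((P.min(0)+P.max(0))/2,4),np.round(np.ptp(P,0),4))
E
```

```text
bluepad 280 [152.5 206. ] [24. 23.] 90.0 pos [0.4543 0.2845 0.006 ] circ [0.4543 0.2841 0.006 ] 12.515715599060059 zmed [0.451 0.274 0.007]
cap 134 [150.  205.5] [11. 12.] 90.0 pos [0.4549 0.2837 0.048 ] circ [0.4559 0.2839 0.048 ] 6.578083038330078 zmed [0.456 0.283 0.048]
capgrey 148 [166.3 157.1] [13. 13.] 63.43495178222656 pos [0.607  0.2335 0.048 ] circ [0.6063 0.2335 0.048 ] 6.825051784515381 zmed [0.607 0.234 0.047]
red 1612 [342.2 156.3] [40.8 40.3] 1.9091525077819824 pos [ 0.6087 -0.3267  0.026 ] circ [ 0.6081 -0.3277  0.026 ] 27.613502502441406 zmed [ 0.612 -0.331  0.005]
green 1615 [331.5 214.9] [40.6 39.9] 2.2906100749969482 pos [ 0.421  -0.2886  0.026 ] circ [ 0.4207 -0.29    0.026 ] 27.586421966552734 zmed [ 0.421 -0.293  0.005]
gaugebox 520 [240.7 151.3] [59.2 39.5] 67.16634368896484 pos [ 0.6245 -0.0012  0.044 ] circ [ 0.6254 -0.002   0.044 ] 33.42164993286133 zmed [ 0.593 -0.011  0.046]
flange 131 [ 0.5946 -0.0119  0.0595] [ 0.6141 -0.0113  0.0594] [0.107  0.1005 0.0088]
tip 66 [ 0.5936 -0.014   0.0823] [ 0.5941 -0.0129  0.0835] [0.028  0.0279 0.0166]
box 912 [ 0.5903 -0.0143  0.0447] [ 0.594  -0.0128  0.0441] [0.159  0.1613 0.0079]
captop 154 [0.4541 0.2851 0.0482] [0.4549 0.2854 0.0488] [0.0405 0.0416 0.0124]
capgtop 176 [0.6237 0.2269 0.0477] [0.646  0.2147 0.0485] [0.1218 0.079  0.0131]
```

```bash
python3 - <<'E'
import cv2
a=cv2.imread("pics/top0.png")[120:240,120:380]
cv2.imwrite("pics/topz.png",cv2.resize(a,None,fx=3,fy=3,interpolation=cv2.INTER_CUBIC))
E
```

```text
(no output)
```

View pics/topz.png

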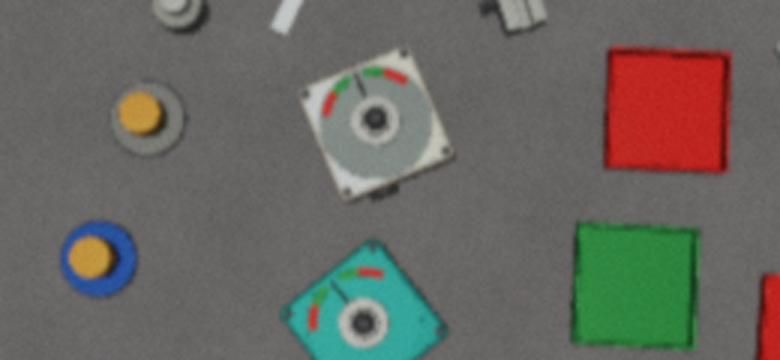

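```bash
python3 -m jog '[[[0.05,0.03,0],[0,0,0.18],100],[[0.05,0.03,0],[0,0,0.18],100],[[0.05,0.03,0],[0,0,0.18],100],[[0.05,0.035,0],[0,0,0.18],100],[[0.05,0.035,0],[0,0,0.18],100]]' 30; python3 -c "
from h import *
o=sensors.get_obs();print(np.round(o['joint_pos'],2),o['position'])"
```

```text
clock: 0.72
position: [0.3903, -0.4458, 0.2473]
ee_rot: [0.841, 0.541, -0.002, -0.001]
ft_force: [0.9, -1.0, 0.0]
grip_width: 0.999
[ 1.05  0.29 -0.34  1.54  0.1   1.34  0.27] [ 0.39034626 -0.44584138  0.24725332]
```

```bash
python3 -m jog '[[[0.035,0.05,0],[0,0,0.18],100],[[0.035,0.05,0],[0,0,0.18],100],[[0.035,0.05,0],[0,0,0.18],100],[[0.035,0.05,0],[0,0,0.18],100],[[0.02,0.055,0],[0,0,0.18],100]]'; python3 -m jog '[[[0.01,0.06,0],[0,0,0.18],100],[[0,0.06,0],[0,0,0.18],100],[[-0.01,0.06,0],[0,0,0.1],100],[[-0.015,0.06,0],[0,0,0],100],[[-0.02,0.06,0],[0,0,0],100]]'; python3 -c "
from h import *
o=sensors.get_obs();print(np.round(o['joint_pos'],2),o['position'])"
```

```text
clock: 1.35
position: [0.554, -0.1839, 0.2454]
ee_rot: [0.509, 0.861, -0.003, -0.001]
ft_force: [1.7, 0.0, 0.2]
grip_width: 1.0
clock: 1.98
position: [0.5191, 0.1211, 0.2434]
ee_rot: [0.291, 0.957, -0.002, -0.002]
ft_force: [1.0, 0.2, 0.8]
grip_width: 0.998
[ 0.45  0.24 -0.87  1.67  0.19  1.32  0.53] [0.51912002 0.12113356 0.24341127]
```

```bash
python3 -m jog '[[[-0.022,0.054,0],[0,0,0.1],100],[[-0.022,0.054,0],[0,0,0.1],100],[[-0.021,0.053,0],[0,0,0],100],[[0,0,0],[0,0,0],100]]'; python3 - <<'E'
from h import *
o=sensors.get_obs();print(np.round(o['joint_pos'],2),o['position'],o['ee_rot'])
m=cams.camera_model("wrist");print(np.round(m["intrinsics"],1).tolist(),np.round(m["view"],3).tolist())
p,d=cams.camera("wrist");cv2.imwrite("pics/w1.png",cv2.cvtColor(p,cv2.COLOR_RGB2BGR));np.savez("w1.npz",p=p,d=d,K=m["intrinsics"],V=m["view"])
E
```

```text
clock: 2.48
position: [0.4478, 0.2915, 0.2432]
ee_rot: [0.186, 0.982, -0.002, -0.002]
ft_force: [-0.4, -0.1, 0.1]
grip_width: 1.002
[ 0.19  0.27 -0.99  1.67  0.23  1.33  0.36] [0.44781033 0.2914718  0.24316594] [ 0.18645566  0.98245904 -0.00216244 -0.00196286]
[[324.6, 0.0, 257.0], [0.0, 324.6, 189.7], [0.0, 0.0, 1.0]] [[0.366, 0.931, -0.005, -0.433], [0.893, -0.35, 0.282, -0.332], [0.261, -0.108, -0.959, 0.287], [0.0, 0.0, 0.0, 1.0]]
```

View pics/w1.png

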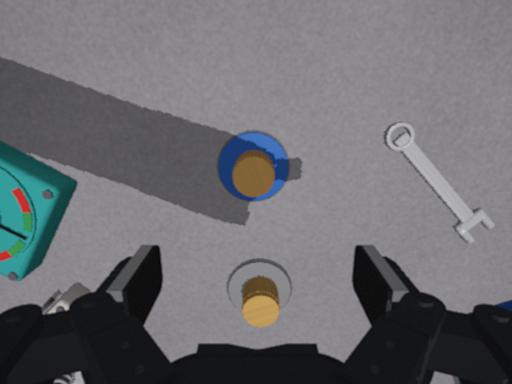

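```bash
python3 - <<'E'
from h import *
f=np.load("w1.npz");p,d=f["p"],f["d"];m=dict(intrinsics=f["K"],view=f["V"])
print(proj("w",(.4545,.284,.048),m),proj("w",(.607,.2335,.048),m),proj("w",(.4478,.2915,.2432),m))
C=cloud("w",d,m);hsv=cv2.cvtColor(p,cv2.COLOR_RGB2HSV)
k=cv2.inRange(hsv,(8,80,60),(28,255,255));k[:120]=0;k[215:]=0;k[:,:215]=0;k[:,295:]=0
P=C[(k>0)];P=P[P[:,2]>.044];print(len(P),P.mean(0),(P.min(0)+P.max(0))/2,np.ptp(P,0))
uv=np.argwhere((k>0)&(C[...,2]>.044))[:,::-1].astype(np.int32)
e=cv2.minEnclosingCircle(cv2.convexHull(uv));print(e,ray("w",e[0],.048,m), "r",e[1]*np.median(d[k>0])/324.6)
b=cv2.inRange(hsv,(105,120,30),(130,255,255));b[:120]=0;b[215:]=0;b[:,:205]=0;b[:,300:]=0
uv=np.argwhere(b>0)[:,::-1].astype(np.int32);e=cv2.fitEllipse(cv2.convexHull(uv));print(e,ray("w",e[0],.006,m))
E
```

```text
[254.20188761 178.26807383] [262.17345079 313.22819571] [258.7058257  271.44169219]
1318 [0.45128996 0.28370243 0.04909481] [0.42642295 0.29030429 0.20530752] [0.09277427 0.05541122 0.32239527]
((252.77883911132812, 175.47596740722656), 20.72115135192871) [0.45127046 0.28373269 0.048     ] r 0.02100132
((252.8718719482422, 166.2432861328125), (68.14875793457031, 69.70353698730469), 95.90892028808594) [0.45068988 0.28328939 0.006     ]
```

```bash
python3 -m jog '[[[0.005,-0.0075,-0.03],[0,0,0],100],[[0,0,-0.05],[0,0,0],100],[[0,0,-0.05],[0,0,0],100],[[0,0,-0.045],[0,0,0],100],[[0,0,-0.03],[0,0,0],100]]';  python3 -c "
from h import *
o=sensors.get_obs();print(np.round(o['joint_pos'],2),o['position'])"
```

```text
clock: 3.15
position: [0.4597, 0.2735, 0.0327]
ee_rot: [0.194, 0.981, -0.004, 0.001]
ft_force: [0.5, 0.2, 0.4]
grip_width: 1.004
[ 0.08  0.52 -0.85  1.87  0.48  0.97  0.2 ] [0.45972608 0.27351344 0.03268528]
```

```bash
python3 -m jog '[[[-0.0067,0.0105,0.001],[0,0,0],100],[[0,0,0],[0,0,0],100]]';  python3 -c "
from h import *
o=sensors.get_obs();print(np.round(o['joint_pos'],2),o['position'],o['ee_rot'],o['ft_force'])"
```

```text
clock: 3.4
position: [0.4527, 0.2824, 0.0326]
ee_rot: [0.195, 0.981, -0.005, -0.001]
ft_force: [0.4, 0.2, 0.2]
grip_width: 0.998
[ 0.06  0.52 -0.85  1.87  0.48  0.97  0.17] [0.45265319 0.28237616 0.03264627] [ 1.95377209e-01  9.80715619e-01 -4.92006377e-03 -6.44117369e-04] [0.44681641 0.19702437 0.20913656]
```

```bash
cat > st.py <<'E'
from h import *
from scipy.spatial.transform import Rotation as Ro
import sys
o=sensors.get_obs();R=Ro.from_quat(o["ee_rot"]).as_matrix();a=R[:,2]
print("t",round(float(o["clock"]),2),"pos",np.round(o["position"],4),"yawY",round(float(np.arctan2(R[1,1],R[0,1])),3),"tiltfix",np.round(np.cross(a,[0,0,-1]),4))
print("q",np.round(o["joint_pos"],2),"F",np.round(o["ft_force"],2),"M",np.round(o["torque"],3),"w",round(float(o["grip_width"])*85,2))
if len(sys.argv)>3:
    print("delta",np.round(np.array(list(map(float,sys.argv[1:4])))-o["position"],4))
E
python3 -m jog '[[[0,0,0],[0,0,0],0],[[0,0,0],[0,0,0],0],[[0,0,0],[0,0,0],0]]' 20; python3 st.py
```

```text
clock: 3.78
position: [0.4547, 0.2826, 0.0357]
ee_rot: [0.196, 0.981, -0.004, 0.001]
ft_force: [0.3, 0.7, -1.9]
grip_width: 0.508
t 3.77 pos [0.4547 0.2826 0.0357] yawY 1.176 tiltfix [0.0084 0.0013 0.    ]
q [ 0.07  0.52 -0.85  1.87  0.48  0.97  0.18] F [ 0.33  0.68 -1.93] M [0.039 0.017 0.046] w 43.18
```

```bash
python3 -m jog '[[[0,0,0],[0,0,0],0]]'; python3 st.py; python3 -m jog '[[[0,0,0],[0,0,0],75],[[0,0,0],[0,0,0.18],75],[[0,0,0],[0,0,0.18],75]]'; python3 st.py
```

```text
clock: 3.9
position: [0.4548, 0.2825, 0.0358]
ee_rot: [0.196, 0.981, -0.004, 0.002]
ft_force: [-0.2, -0.3, -2.6]
grip_width: 0.509
t 3.9 pos [0.4548 0.2825 0.0358] yawY 1.176 tiltfix [0.0084 0.0016 0.    ]
q [ 0.07  0.52 -0.85  1.87  0.48  0.97  0.18] F [-0.2  -0.28 -2.55] M [ 0.047 -0.063 -0.037] w 43.25
clock: 4.28
position: [0.455, 0.2826, 0.0361]
ee_rot: [0.013, 1.0, -0.004, 0.003]
ft_force: [-0.3, 0.0, 0.2]
grip_width: 0.75
t 4.28 pos [0.455  0.2826 0.0361] yawY 1.546 tiltfix [0.0073 0.0054 0.    ]
q [ 0.12  0.55 -0.92  1.87  0.53  0.99  0.51] F [-0.32  0.05  0.17] M [ 0.042 -0.002 -0.009] w 63.72
```

```bash
python3 -m jog '[[[0,0,0],[0,0,0.18],75],[[0,0,0],[0,0,0.18],75],[[0,0,0],[0,0,0.18],75],[[0,0,0],[0,0,0.18],75],[[0,0,-0.001],[0.003,0.003,0.18],75]]';python3 -m jog '[[[0,0,0],[0,0,0.18],75],[[0,0,0],[0,0,0.12],75]]'; python3 st.py .4548 .2825 .034
```

```text
clock: 4.9
position: [0.4554, 0.2826, 0.0355]
ee_rot: [-0.437, 0.899, -0.0, 0.004]
ft_force: [0.5, 0.6, 0.3]
grip_width: 0.751
clock: 5.15
position: [0.4556, 0.2825, 0.0354]
ee_rot: [-0.571, 0.821, 0.001, 0.004]
ft_force: [0.9, -0.1, -0.2]
grip_width: 0.749
t 5.15 pos [0.4556 0.2825 0.0354] yawY 2.787 tiltfix [-0.0051  0.0052  0.    ]
q [ 0.29  0.69 -1.16  1.87  0.72  1.07  1.63] F [ 0.87 -0.13 -0.16] M [ 0.036 -0.01   0.038] w 63.68
delta [-0.0008  0.     -0.0014]
```

```bash
python3 -m jog '[[[-0.0008,0,-0.0014],[-0.005,0.005,0],75],[[0,0,0],[0,0,0],75],[[0,0,0],[0,0,0],0],[[0,0,0],[0,0,0],0],[[0,0,0],[0,0,0],0]]' 40; python3 st.py .4548 .2825 .034
```

```text
clock: 5.78
position: [0.4549, 0.2825, 0.034]
ee_rot: [-0.568, 0.823, -0.0, -0.0]
ft_force: [1.0, 1.1, -0.7]
grip_width: 0.505
t 5.78 pos [0.4549 0.2825 0.034 ] yawY 2.78 tiltfix [ 0.0003 -0.0001  0.    ]
q [ 0.28  0.69 -1.15  1.87  0.72  1.08  1.62] F [ 1.01  1.08 -0.68] M [ 0.033 -0.015  0.028] w 42.92
delta [-0.0001 -0.     -0.    ]
```

```bash
python3 -m jog '[[[0,0,0.04],[0,0,0],0],[[0,0,0.05],[0,0,0],0],[[0,0,0.04],[0,0,0],0],[[0.025,-0.05,0],[0,0,0],0],[[0.025,-0.055,0],[0,0,0],0]]'; python3 -m jog '[[[0.025,-0.055,0],[0,0,0],0],[[0.02,-0.055,0],[0,0,0],0],[[0.01,-0.03,0],[0,0,0],0],[[0,0,0],[0,0,0],0]]';python3 st.py .594 -.013 .15; python3 - <<'E'
from h import *
m=cams.camera_model("wrist")
p,d=cams.camera("wrist");cv2.imwrite("pics/w2.png",cv2.cvtColor(p,cv2.COLOR_RGB2BGR));np.savez("w2.npz",p=p,d=d,K=m["intrinsics"],V=m["view"])
print(proj("",(.594,-.013,.06),m))
E
```

```text
clock: 6.4
position: [0.5023, 0.1788, 0.1677]
ee_rot: [-0.572, 0.82, -0.0, -0.0]
ft_force: [1.1, 0.4, -2.3]
grip_width: 0.508
clock: 6.9
position: [0.5596, 0.0279, 0.1664]
ee_rot: [-0.568, 0.823, -0.001, -0.001]
ft_force: [-0.8, 0.4, -1.7]
grip_width: 0.504
t 6.9 pos [0.5596 0.0279 0.1664] yawY 2.778 tiltfix [ 0.0022 -0.0014  0.    ]
q [ 0.85  0.61 -1.3   1.69  0.6   1.32  2.21] F [-0.75  0.42 -1.73] M [ 0.035  0.004 -0.03 ] w 42.84
delta [ 0.0344 -0.0409 -0.0164]
[191.2582601  162.10854504]
```

View pics/w2.png

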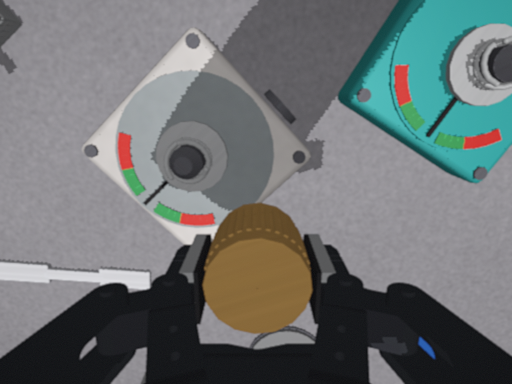

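```bash
python3 - <<'E'
from h import *
f=np.load("w2.npz");p,d=f["p"],f["d"];m=dict(intrinsics=f["K"],view=f["V"])
C=cloud("w",d,m)
Z=C[...,2];u=np.mgrid[:384,:512][1];v=np.mgrid[:384,:512][0]
near=(np.hypot(u-189,v-160)<60)&(v<215)&(d>0)
for nm,lo,hi in[("flange",.057,.063),("tip",.086,.091),("stud",.07,.095)]:
    k=near&(Z>lo)&(Z<hi);P=C[k];print(nm,k.sum(),np.round(np.median(P,0),4),np.round((np.percentile(P,1,axis=0)+np.percentile(P,99,axis=0))/2,4),np.round(np.percentile(P,99,axis=0)-np.percentile(P,1,axis=0),4))
k=(near&(Z>.057)&(Z<.063)).astype(np.uint8)
k=cv2.morphologyEx(k,cv2.MORPH_OPEN,np.ones((3,3)))
uv=np.argwhere(k>0)[:,::-1].astype(np.int32);e=cv2.fitEllipse(cv2.convexHull(uv));print("flange",e,ray("",e[0],.06,m))
g=cv2.cvtColor(p,cv2.COLOR_RGB2GRAY)
k=((g<75)&(np.hypot(u-187,v-162)<22)).astype(np.uint8);uv=np.argwhere(k>0)[:,::-1].astype(np.int32);e=cv2.minEnclosingCircle(uv);print("dark",e,[ray("",e[0],z,m).round(4) for z in(.08,.088)])
a,b=ray("",(92,151),.044,m),ray("",(299,157),.044,m);print("screws",a,b,(a+b)/2,np.linalg.norm(a-b))
# cap top
hsv=cv2.cvtColor(p,cv2.COLOR_RGB2HSV);k=cv2.inRange(hsv,(8,80,60),(28,255,255))>0
P=C[k&(v>200)&(Z>.17)&(Z<.19)];print("captop",len(P),(P.min(0)+P.max(0))/2,np.ptp(P,0),P.mean(0))
E
```

```text
flange 2211 [ 0.5863 -0.0216  0.0594] [ 0.5928 -0.0166  0.0593] [0.0492 0.0489 0.0032]
tip 344 [ 0.5926 -0.0166  0.0873] [ 0.5928 -0.0165  0.0874] [0.0125 0.0129 0.0027]
stud 1623 [ 0.5906 -0.0176  0.0802] [ 0.5928 -0.0166  0.0796] [0.0288 0.029  0.0176]
flange ((190.8477325439453, 155.77316284179688), (69.21063232421875, 72.99163818359375), 126.98538208007812) [ 0.59238931 -0.01732226  0.06      ]
dark ((186.93055725097656, 162.0), 18.17989158630371) [array([ 0.5913, -0.0165,  0.08  ]), array([ 0.5891, -0.0174,  0.088 ])]
screws [ 0.66541851 -0.04584789  0.044     ] [0.5194046  0.01460369 0.044     ] [ 0.59241156 -0.0156221   0.044     ] 0.15803308452267473
captop 9187 [0.55993917 0.02679377 0.17582885] [0.04651126 0.0440368  0.01163556] [0.55769791 0.02436985 0.17916716]
```

```bash
python3 - <<'E'
import cv2
a=cv2.imread("pics/w2.png")[20:260,70:330]
cv2.imwrite("pics/w2z.png",cv2.resize(a,None,fx=2.4,fy=2.4,interpolation=cv2.INTER_CUBIC))
E
```

```text
(no output)
```

View pics/w2z.png

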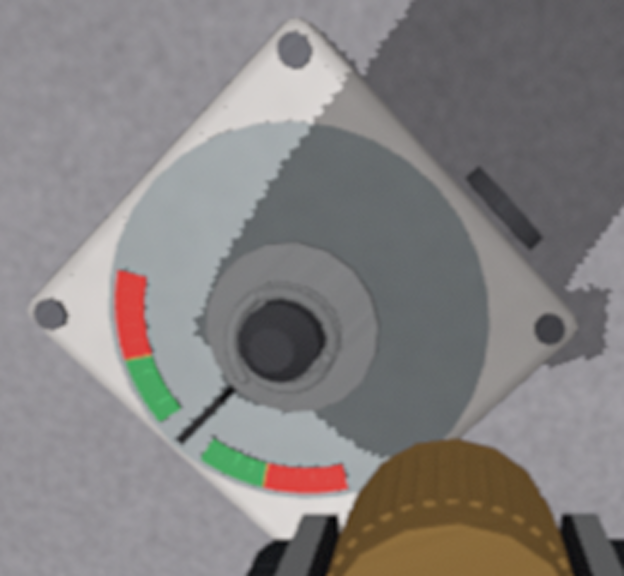

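```bash
python3 -m jog '[[[0.017,-0.021,-0.018],[0.001,-0.001,0],0],[[0.017,-0.021,-0.018],[0.001,0,0],0],[[0,0,0],[0,0,0],0]]';python3 st.py .594 -.0135 .125
```

```text
clock: 7.32
position: [0.5929, -0.0092, 0.1299]
ee_rot: [-0.571, 0.821, 0.0, 0.0]
ft_force: [0.0, 0.2, -1.5]
grip_width: 0.507
t 7.33 pos [ 0.5929 -0.0092  0.1299] yawY 2.785 tiltfix [-0.0007 -0.     -0.    ]
q [ 0.83  0.69 -1.22  1.65  0.68  1.29  2.26] F [ 0.05  0.25 -1.49] M [ 0.032 -0.006 -0.014] w 43.13
delta [ 0.0011 -0.0043 -0.0049]
```

```bash
python3 -m jog '[[[0.0011,-0.0043,-0.005],[0,0,0],0],[[0,0,0],[0,0,0],0]]';python3 st.py .594 -.0135 .112
```

```text
clock: 7.58
position: [0.5933, -0.0107, 0.1254]
ee_rot: [-0.572, 0.82, 0.0, 0.001]
ft_force: [0.9, 0.4, -2.6]
grip_width: 0.506
t 7.58 pos [ 0.5933 -0.0107  0.1254] yawY 2.789 tiltfix [-0.0015  0.0004  0.    ]
q [ 0.83  0.7  -1.22  1.65  0.68  1.29  2.27] F [ 0.88  0.35 -2.61] M [-0.009  0.003 -0.037] w 43.01
delta [ 0.0007 -0.0028 -0.0134]
```

```bash
python3 -m jog '[[[0.001,-0.004,-0.005],[0,0,0],0],[[0.0003,-0.001,-0.004],[0,0,0],0],[[0,0,0],[0,0,0],0]]';python3 st.py .594 -.0135 .112
```

```text
clock: 7.95
position: [0.5944, -0.0148, 0.1166]
ee_rot: [-0.573, 0.82, 0.0, 0.001]
ft_force: [-0.5, 0.4, -1.4]
grip_width: 0.504
t 7.95 pos [ 0.5944 -0.0148  0.1166] yawY 2.791 tiltfix [-0.0012  0.0013  0.    ]
q [ 0.83  0.71 -1.21  1.65  0.69  1.27  2.27] F [-0.5   0.44 -1.36] M [-0.005  0.024 -0.011] w 42.86
delta [-0.0004  0.0013 -0.0046]
```

```bash
python3 -m jog '[[[-0.0004,0.0015,-0.003],[0,0,0],0],[[0,0,-0.004],[0,0,0],0],[[0,0,-0.002],[0,0,0],0]]';python3 st.py .594 -.0135 .104
```

```text
clock: 8.32
position: [0.5941, -0.0134, 0.1072]
ee_rot: [-0.573, 0.82, -0.0, 0.001]
ft_force: [-0.6, -2.4, -0.7]
grip_width: 0.508
t 8.32 pos [ 0.5941 -0.0134  0.1072] yawY 2.791 tiltfix [-0.0006  0.0016  0.    ]
q [ 0.82  0.72 -1.2   1.66  0.7   1.26  2.26] F [-0.62 -2.44 -0.7 ] M [-0.501  0.075 -0.015] w 43.18
delta [-0.0001 -0.0001 -0.0032]
```

```bash
python3 -m jog '[[[0,-0.002,-0.001],[0,0,0],0],[[0,0,-0.002],[0,0,0],0]]';python3 st.py .594 -.0155 .104;python3 -m jog '[[[0,0,-0.002],[0,0,0],0],[[0,0,-0.001],[0,0,0],0]]';python3 st.py .594 -.0155 .1
```

```text
clock: 8.57
position: [0.5941, -0.0155, 0.104]
ee_rot: [-0.573, 0.82, -0.0, 0.001]
ft_force: [1.0, 0.1, -1.8]
grip_width: 0.504
t 8.57 pos [ 0.5941 -0.0155  0.104 ] yawY 2.791 tiltfix [-0.0009  0.0016  0.    ]
q [ 0.82  0.72 -1.2   1.67  0.71  1.25  2.26] F [ 1.    0.05 -1.75] M [-0.077  0.015 -0.021] w 42.88
delta [-0.0001 -0.      0.    ]
clock: 8.82
position: [0.5941, -0.0153, 0.1007]
ee_rot: [-0.573, 0.82, 0.0, 0.001]
ft_force: [-1.0, 0.5, -1.9]
grip_width: 0.503
t 8.82 pos [ 0.5941 -0.0153  0.1007] yawY 2.791 tiltfix [-0.0012  0.0016  0.    ]
q [ 0.82  0.73 -1.2   1.67  0.71  1.25  2.26] F [-0.97  0.54 -1.85] M [-0.029  0.005  0.029] w 42.77
delta [-0.0001 -0.0002 -0.0007]
```

```bash
python3 -m jog '[[[0,0,-0.002],[0,0,0],0],[[0,0,-0.001],[0,0,0],0]]';python3 st.py .594 -.0155 .1;python3 -m jog '[[[0,0,-0.0015],[0,0,0],0],[[0,0,-0.001],[0,0,0],0]]';python3 st.py .594 -.0155 .1
```

```text
clock: 9.07
position: [0.5945, -0.015, 0.0982]
ee_rot: [-0.573, 0.82, -0.0, 0.001]
ft_force: [-0.5, -1.1, 7.2]
grip_width: 0.505
t 9.07 pos [ 0.5945 -0.015   0.0982] yawY 2.791 tiltfix [-0.0013  0.0026  0.    ]
q [ 0.82  0.73 -1.19  1.67  0.71  1.24  2.26] F [-0.54 -1.14  7.19] M [-0.138  0.396  0.014] w 42.89
delta [-0.0005 -0.0005  0.0018]
clock: 9.32
position: [0.5952, -0.0151, 0.0979]
ee_rot: [-0.573, 0.82, -0.001, 0.002]
ft_force: [-5.0, -1.5, 8.9]
grip_width: 0.506
t 9.32 pos [ 0.5952 -0.0151  0.0979] yawY 2.791 tiltfix [-0.0001  0.0041  0.    ]
q [ 0.82  0.73 -1.19  1.67  0.71  1.24  2.26] F [-4.97 -1.45  8.93] M [-0.465  1.084 -0.02 ] w 43.0
delta [-0.0012 -0.0004  0.0021]
```

```bash
python3 -m jog '[[[-0.0012,0,0],[0,-0.004,-0.1],0],[[0,0,-0.0005],[0,0,-0.12],0],[[0,0,-0.0008],[0,0,-0.12],0]]';python3 st.py .594 -.0152 .098
```

```text
clock: 9.7
position: [0.5945, -0.0152, 0.0973]
ee_rot: [-0.421, 0.907, -0.003, 0.004]
ft_force: [-0.3, -0.9, 0.7]
grip_width: 0.504
t 9.7 pos [ 0.5945 -0.0152  0.0973] yawY 2.441 tiltfix [0.0027 0.0092 0.    ]
q [ 0.79  0.68 -1.13  1.68  0.66  1.21  1.94] F [-0.29 -0.86  0.75] M [-0.051  0.131  0.04 ] w 42.87
delta [-0.0005  0.      0.0007]
```

```bash
python3 -m jog '[[[-0.0004,0,-0.0008],[0.002,0.005,-0.14],0],[[0,0,-0.0008],[0.001,0.004,-0.14],0],[[0,0,-0.0008],[0,0,-0.14],0]]';python3 st.py .594 -.0152 .098
```

```text
clock: 10.07
position: [0.5949, -0.0148, 0.0957]
ee_rot: [-0.216, 0.976, -0.001, 0.001]
ft_force: [0.5, 1.0, 0.4]
grip_width: 0.501
t 10.07 pos [ 0.5949 -0.0148  0.0957] yawY 2.007 tiltfix [0.0009 0.0013 0.    ]
q [ 0.74  0.64 -1.05  1.67  0.6   1.18  1.54] F [0.47 0.97 0.4 ] M [-0.041 -0.008  0.015] w 42.58
delta [-0.0009 -0.0004  0.0023]
```

```bash
python3 -m jog '[[[0,0,-0.0007],[0.0005,0.0005,-0.14],0],[[0,0,-0.0007],[0,0.001,-0.14],0],[[0,0,-0.0007],[0,0,-0.14],0]]';python3 st.py .594 -.0152 .098; python3 -m jog '[[[0,0,-0.0005],[0,0,-0.1],0],[[0,0,-0.0005],[0,0,-0.1],0]]';python3 st.py
```

```text
clock: 10.45
position: [0.5952, -0.0148, 0.0942]
ee_rot: [-0.001, 1.0, -0.001, 0.0]
ft_force: [-0.9, -0.3, -0.2]
grip_width: 0.505
t 10.45 pos [ 0.5952 -0.0148  0.0942] yawY 1.573 tiltfix [0.0012 0.0006 0.    ]
q [ 0.69  0.6  -0.97  1.68  0.54  1.15  1.15] F [-0.88 -0.33 -0.23] M [-0.199  0.121  0.003] w 42.92
delta [-0.0012 -0.0004  0.0038]
clock: 10.7
position: [0.5954, -0.015, 0.0935]
ee_rot: [0.102, 0.995, -0.001, 0.0]
ft_force: [-0.8, -0.6, -0.8]
grip_width: 0.509
t 10.7 pos [ 0.5954 -0.015   0.0935] yawY 1.366 tiltfix [0.0022 0.0008 0.    ]
q [ 0.66  0.58 -0.92  1.68  0.51  1.14  0.96] F [-0.8  -0.63 -0.79] M [-0.121  0.152 -0.07 ] w 43.23
```

```bash
python3 -m jog '[[[-0.0003,0,-0.0005],[0.002,0,-0.1],0],[[0,0,-0.0005],[0,0,-0.1],0]]';python3 st.py; cat > ptr.py <<'E'
from h import *
import sys
m=cams.camera_model("wrist")
p,d=cams.camera("wrist");cv2.imwrite(f"pics/{sys.argv[1]}.png",cv2.cvtColor(p,cv2.COLOR_RGB2BGR));np.savez(f"{sys.argv[1]}.npz",p=p,d=d,K=m["intrinsics"],V=m["view"])
E
python3 ptr.py w3
```

```text
clock: 10.95
position: [0.5951, -0.0152, 0.0926]
ee_rot: [0.205, 0.979, -0.0, 0.001]
ft_force: [0.1, -0.8, 0.8]
grip_width: 0.503
t 10.95 pos [ 0.5951 -0.0152  0.0926] yawY 1.159 tiltfix [0.0008 0.0009 0.    ]
q [ 0.63  0.57 -0.89  1.68  0.48  1.13  0.77] F [ 0.09 -0.8   0.78] M [-0.239  0.101 -0.065] w 42.73
```

View pics/w3.png

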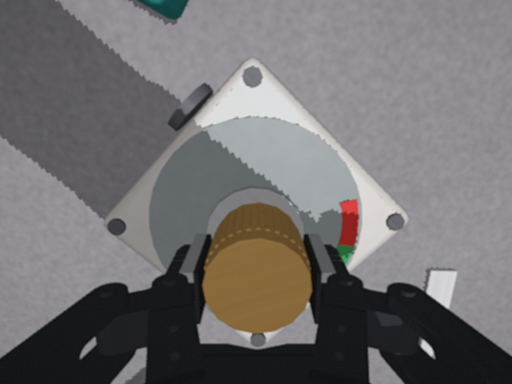

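```bash
python3 - <<'E'
from h import *
a,_=cams.camera("top");b,_=cams.camera("scene")
a=cv2.resize(a[120:200,205:285],None,fx=5,fy=5,interpolation=cv2.INTER_CUBIC);b=cv2.resize(b[180:260,190:270],None,fx=5,fy=5,interpolation=cv2.INTER_CUBIC)
cv2.imwrite("pics/ts3.png",cv2.cvtColor(np.hstack([a,b]),cv2.COLOR_RGB2BGR))
E
```

```text
(no output)
```

View pics/ts3.png

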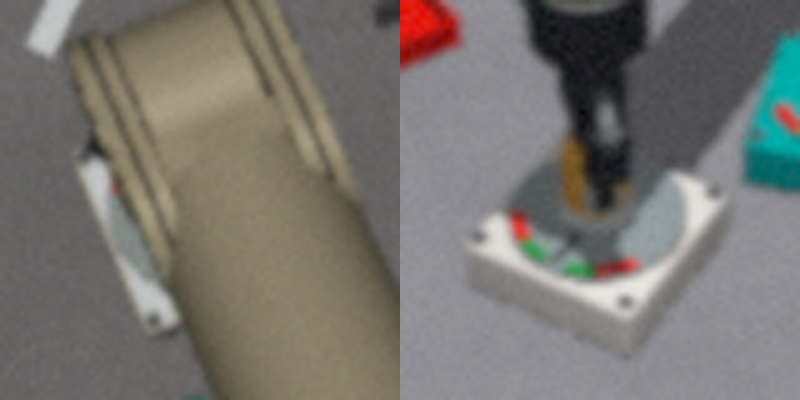

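```bash
python3 -m jog '[[[0,0,-0.0006],[0.001,0.001,-0.08],0],[[0,0,-0.0004],[0,0,0],0]]';python3 st.py;python3 -m jog '[[[0,0,-0.0006],[0,0,-0.08],0],[[0,0,-0.0004],[0,0,0],0]]';python3 st.py
```

```text
clock: 11.35
position: [0.5951, -0.0151, 0.0919]
ee_rot: [0.239, 0.971, -0.0, -0.0]
ft_force: [-0.8, -1.0, 3.3]
grip_width: 0.502
t 11.35 pos [ 0.5951 -0.0151  0.0919] yawY 1.088 tiltfix [ 0.0003 -0.0002  0.    ]
q [ 0.62  0.56 -0.87  1.68  0.47  1.12  0.71] F [-0.83 -1.02  3.29] M [-0.159  0.346 -0.026] w 42.71
clock: 11.6
position: [0.5955, -0.0153, 0.0915]
ee_rot: [0.275, 0.961, -0.0, 0.0]
ft_force: [-2.3, -0.7, 5.0]
grip_width: 0.504
t 11.6 pos [ 0.5955 -0.0153  0.0915] yawY 1.013 tiltfix [0.0009 0.0005 0.    ]
q [ 0.61  0.56 -0.86  1.68  0.46  1.12  0.64] F [-2.31 -0.74  5.01] M [-0.236  0.623 -0.003] w 42.83
```

```bash
cat > sc.py <<'E'
from h import *
import sys
b,_=cams.camera("scene")
b=cv2.resize(b[200:250,195:265],None,fx=8,fy=8,interpolation=cv2.INTER_CUBIC)
cv2.imwrite(f"pics/{sys.argv[1]}.png",cv2.cvtColor(b,cv2.COLOR_RGB2BGR))
E
python3 -m jog '[[[-0.0004,0,-0.0002],[0,0,-0.08],0],[[0,0,-0.0002],[0,0,0],0]]';python3 st.py;python3 -m jog '[[[0,0,-0.0003],[0,0,-0.08],0],[[0,0,-0.0001],[0,0,0],0]]';python3 st.py;python3 sc.py s4
```

```text
clock: 11.85
position: [0.5953, -0.0154, 0.0914]
ee_rot: [0.31, 0.951, -0.0, 0.001]
ft_force: [-1.1, -0.1, 3.9]
grip_width: 0.506
t 11.85 pos [ 0.5953 -0.0154  0.0914] yawY 0.939 tiltfix [0.0011 0.0009 0.    ]
q [ 0.6   0.55 -0.84  1.68  0.45  1.11  0.57] F [-1.12 -0.09  3.93] M [-0.132  0.422  0.007] w 42.98
clock: 12.1
position: [0.5954, -0.0156, 0.0912]
ee_rot: [0.345, 0.939, -0.001, 0.001]
ft_force: [-2.2, -0.1, 4.1]
grip_width: 0.506
t 12.1 pos [ 0.5954 -0.0156  0.0912] yawY 0.866 tiltfix [0.0016 0.0011 0.    ]
q [ 0.59  0.55 -0.83  1.68  0.44  1.11  0.5 ] F [-2.22 -0.05  4.09] M [-0.206  0.486 -0.01 ] w 43.04
```

View pics/s4.png

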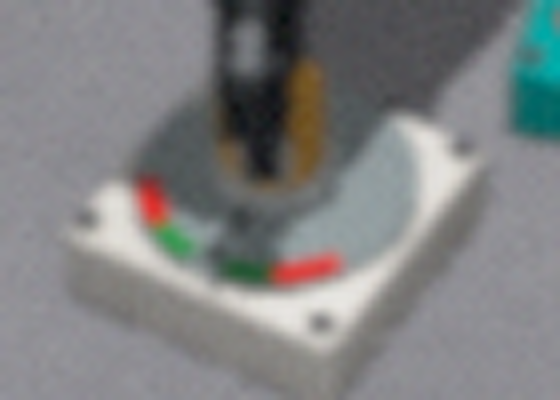

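```bash
python3 - <<'E'
from h import *
b0=np.load("scene0.npz")["p"];b,_=cams.camera("scene")
z=lambda x:cv2.resize(x[205:250,200:250],None,fx=8,fy=8,interpolation=cv2.INTER_CUBIC)
c=cv2.createCLAHE(3,(2,2))
g=np.hstack([z(b0),z(b)]);cv2.imwrite("pics/s5.png",cv2.cvtColor(g,cv2.COLOR_RGB2BGR))
# expected pointer tips
for th in(0,.15,.35,.55,-.15):
  # rest direction: from wrist pic: pointer line in w2
  pass
f=np.load("w2.npz");m=dict(intrinsics=f["K"],view=f["V"])
zc=lambda uv,zz:ray("",uv,zz,m)
# w2z px -> w2: /2.4+(70,20)
q=lambda x,y:(x/2.4+70,y/2.4+20)
t=zc(q(182,437),.05);i=zc(q(230,390),.05);print("ptr",t,i,np.arctan2(*(t-i)[[1,0]]))
for nm,px in[("redCCWend",(118,272)),("r-g1",(139,357)),("g1end",(172,412)),("g2start",(208,447)),("g-r2",(267,475)),("red2end",(347,477))]:
  P=zc(q(*px),.0445);v=P[:2]-[.5928,-.0166];print(nm,np.round(P,4),np.arctan2(v[1],v[0]),np.linalg.norm(v))
E
```

```text
ptr [0.64264279 0.00457635 0.05      ] [ 0.62130612 -0.00421128  0.05      ] 0.3906847162428805
redCCWend [ 0.6396 -0.0504  0.0445] -0.6252447488606294 0.05773042822409213
r-g1 [ 0.646  -0.0238  0.0445] -0.134036196838598 0.05366272262009653
g1end [ 0.6444 -0.0034  0.0445] 0.25126514308679 0.05323313922205256
g2start [0.6386 0.0118 0.0445] 0.5555618037338312 0.053937114337134114
g-r2 [0.6244 0.0279 0.0445] 0.9533775759859083 0.0546144572481306
red2end [0.5995 0.0382 0.0445] 1.448782420841433 0.05518343700106701
```

View pics/s5.png

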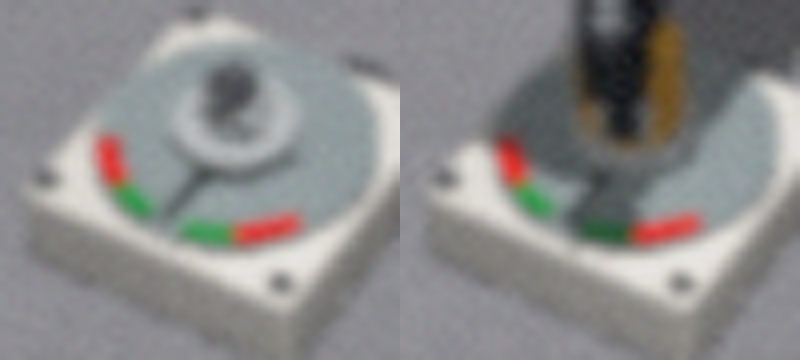

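```bash
python3 -m jog '[[[-0.0003,0.0002,-0.0003],[0.001,0.001,-0.09],0],[[0,0,-0.0002],[0,0,0],0]]';python3 st.py;python3 sc.py s6
```

```text
clock: 12.45
position: [0.5952, -0.0155, 0.0907]
ee_rot: [0.385, 0.923, -0.0, 0.0]
ft_force: [-1.6, -0.9, 4.1]
grip_width: 0.506
t 12.45 pos [ 0.5952 -0.0155  0.0907] yawY 0.78 tiltfix [0.0006 0.0001 0.    ]
q [ 0.58  0.54 -0.81  1.68  0.43  1.11  0.43] F [-1.65 -0.91  4.15] M [-0.193  0.448 -0.048] w 43.02
```

View pics/s6.png

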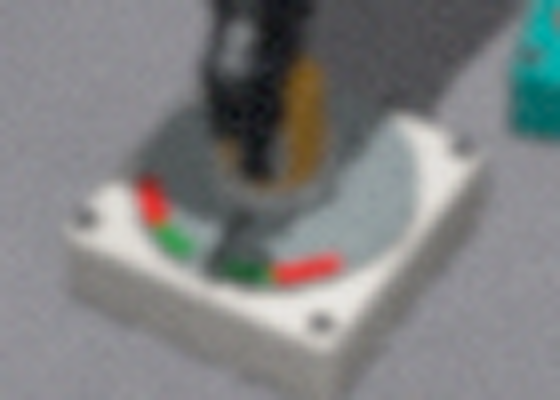

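```bash
python3 -m jog '[[[-0.0003,0.0002,-0.0003],[0.0005,0,-0.09],0],[[0,0,-0.0003],[0,0,-0.05],0],[[0,0,0],[0,0,0],0]]';python3 st.py;python3 -m jog '[[[-0.0003,0.0002,-0.0003],[0.0005,0,-0.09],0],[[0,0,-0.0003],[0,0,-0.05],0],[[0,0,0],[0,0,0],0]]';python3 st.py;python3 sc.py s7
```

```text
clock: 12.88
position: [0.5952, -0.0156, 0.0902]
ee_rot: [0.446, 0.895, -0.0, 0.0]
ft_force: [-1.7, -0.8, 2.7]
grip_width: 0.507
t 12.88 pos [ 0.5952 -0.0156  0.0902] yawY 0.646 tiltfix [0.0005 0.0006 0.    ]
q [ 0.57  0.53 -0.79  1.68  0.41  1.1   0.3 ] F [-1.74 -0.85  2.68] M [-0.267  0.299 -0.024] w 43.12
clock: 13.25
position: [0.5952, -0.0157, 0.0898]
ee_rot: [0.505, 0.863, 0.0, 0.001]
ft_force: [-1.1, -2.1, 3.4]
grip_width: 0.508
t 13.25 pos [ 0.5952 -0.0157  0.0898] yawY 0.511 tiltfix [0.0006 0.0012 0.    ]
q [ 0.55  0.52 -0.76  1.69  0.4   1.09  0.18] F [-1.11 -2.1   3.42] M [-0.251  0.394  0.024] w 43.17
```

View pics/s7.png

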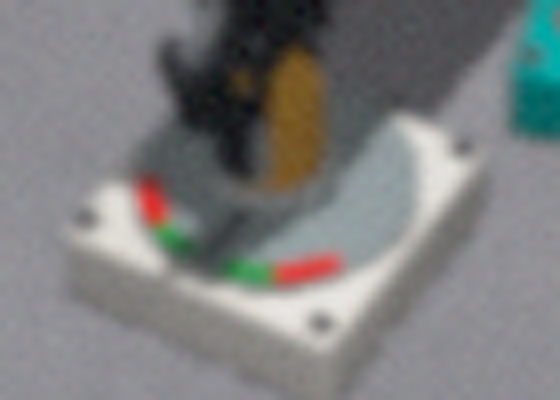

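```bash
cat > mon.py <<'E'
from h import *
import sys,subprocess
F=[];M=[];
for i in range(4):
    m=cams.camera_model("wrist");p,d=cams.camera("wrist");o=sensors.get_obs();F.append(o["ft_force"]);M.append(o["torque"])
print("avgF",np.round(np.mean(F,0),2),"M",np.round(np.mean(M,0),3),"sd",np.round(np.std(M,0),3)[2])
n=sys.argv[1]
np.savez(f"{n}.npz",p=p,d=d,K=m["intrinsics"],V=m["view"])
for th in(.15,.55,0,.35):
    a=.40-th; r=.054;q=proj("",(.5948+r*np.cos(a),-.0152+r*np.sin(a),.05),m);print(th,q.round(0),end=" ")
cv2.imwrite(f"pics/{n}.png",cv2.cvtColor(cv2.resize(p[100:350,250:450],None,fx=3,fy=3)[:600],cv2.COLOR_RGB2BGR) if len(sys.argv)>2 else cv2.cvtColor(p,cv2.COLOR_RGB2BGR))
E
python3 mon.py w8
```

```text
avgF [-1.37 -1.61  4.52] M [-0.374  0.402 -0.025] sd 0.023
0.15 [352. 254.] 0.55 [333. 284.] 0 [356. 241.] 0.35 [344. 270.]
```

View pics/w8.png

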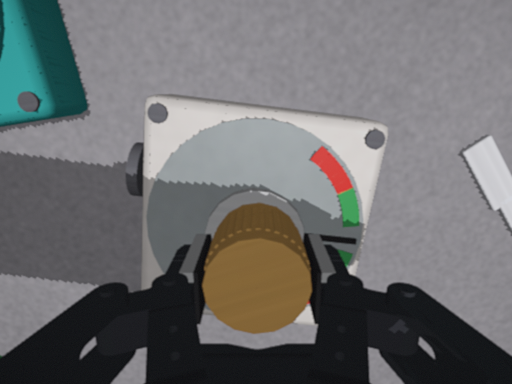

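```bash
cat > pang.py <<'E'
from h import *
import sys
f=np.load(sys.argv[1]+".npz");p,d=f["p"],f["d"];m=dict(intrinsics=f["K"],view=f["V"])
C=cloud("",d,m);v=C[...,:2]-[.5948,-.0152] if len(sys.argv)<3 else C[...,:2]-[.5928,-.0166]
r=np.hypot(v[...,0],v[...,1]);a=np.arctan2(v[...,1],v[...,0]);hsv=cv2.cvtColor(p,cv2.COLOR_RGB2HSV)
z=np.abs(C[...,2]-.046)<.005
k=z&(r>.036)&(r<.050)&(p.max(-1)<45)&(np.abs(a)<1.2)
g=z&(r>.045)&(r<.06)&(cv2.inRange(hsv,(45,100,30),(80,255,255))>0)&(abs(a)<1.5)
print("ptr n",k.sum(),"ang",np.median(a[k]).round(3) if k.any() else None,"spread",np.std(a[k]).round(3),"green",[np.percentile(a[g&s],[2,98]).round(3).tolist() for s in(a<.4,a>=.4) if (g&s).any()])
E
python3 pang.py w2 1; python3 pang.py w8
python3 -m jog '[[[-0.0002,0.0002,-0.0002],[0.0005,0.001,-0.1],0],[[0,0,-0.0002],[0,0,0],0]]';python3 st.py;python3 mon.py w9;python3 pang.py w9
```

```text
ptr n 7 ang 0.403 spread 0.005 green [[-0.13, 0.238], [0.562, 0.927]]
ptr n 114 ang 0.402 spread 0.021 green [[0.098, 0.238], [0.556, 0.946]]
clock: 13.75
position: [0.5949, -0.0153, 0.0892]
ee_rot: [0.548, 0.836, 0.0, -0.0]
ft_force: [-1.8, -0.7, 5.2]
grip_width: 0.507
t 13.75 pos [ 0.5949 -0.0153  0.0892] yawY 0.41 tiltfix [-0.0005 -0.0001 -0.    ]
q [ 0.53  0.52 -0.74  1.69  0.39  1.09  0.09] F [-1.82 -0.68  5.23] M [-0.214  0.489  0.018] w 43.1
avgF [-1.48 -0.54  3.35] M [-0.227  0.4   -0.025] sd 0.019
0.15 [355. 247.] 0.55 [339. 279.] 0 [358. 233.] 0.35 [349. 263.] ptr n 104 ang 0.441 spread 0.02 green [[0.006, 0.233], [0.553, 0.941]]
```

```bash
python3 -m jog '[[[0,0,-0.0003],[0,0,-0.1],0],[[0,0,-0.0003],[0,0,-0.06],0],[[0,0,0],[0,0,0],0]]';python3 st.py;python3 mon.py w10;python3 pang.py w10;python3 -m jog '[[[0,0,-0.0003],[0,0,-0.1],0],[[0,0,0],[0,0,0],0]]';python3 st.py;python3 mon.py w11;python3 pang.py w11
```

```text
clock: 14.32
position: [0.5951, -0.0155, 0.0887]
ee_rot: [0.613, 0.79, 0.0, -0.0]
ft_force: [-2.2, -1.0, 4.0]
grip_width: 0.506
t 14.32 pos [ 0.5951 -0.0155  0.0887] yawY 0.25 tiltfix [-0.0006  0.0003  0.    ]
q [ 0.51  0.51 -0.71  1.69  0.37  1.08 -0.06] F [-2.21 -0.99  3.96] M [-0.252  0.413  0.01 ] w 43.05
avgF [-2.15 -0.74  4.27] M [-0.267  0.399 -0.001] sd 0.022
0.15 [358. 232.] 0.55 [347. 267.] 0 [358. 218.] 0.35 [354. 250.] ptr n 107 ang 0.421 spread 0.019 green [[-0.144, 0.229], [0.559, 0.944]]
clock: 14.78
position: [0.595, -0.0153, 0.0884]
ee_rot: [0.652, 0.758, 0.0, -0.0]
ft_force: [-1.7, 0.0, 3.5]
grip_width: 0.504
t 14.78 pos [ 0.595  -0.0153  0.0884] yawY 0.151 tiltfix [-0.001   0.0002  0.    ]
q [ 0.5   0.5  -0.69  1.69  0.36  1.08 -0.15] F [-1.67  0.04  3.55] M [-0.076  0.443 -0.04 ] w 42.81
avgF [-2.32 -0.24  3.74] M [-0.039  0.429 -0.026] sd 0.035
0.15 [358. 223.] 0.55 [351. 259.] 0 [357. 209.] 0.35 [357. 242.] ptr n 99 ang 0.434 spread 0.018 green [[-0.166, 0.231], [0.557, 0.94]]
```

```bash
python3 -m jog '[[[0,0,-0.0003],[-0.001,0,-0.1],0],[[0,0,0],[0,0,0],0]]';python3 st.py;python3 mon.py w12;python3 pang.py w12;python3 -m jog '[[[0,0,-0.0003],[0,0,-0.1],0],[[0,0,0],[0,0,0],0]]';python3 st.py;python3 mon.py w13;python3 pang.py w13
```

```text
clock: 15.22
position: [0.595, -0.0154, 0.088]
ee_rot: [0.688, 0.725, 0.0, -0.0]
ft_force: [-2.5, 0.2, 3.7]
grip_width: 0.503
t 15.22 pos [ 0.595  -0.0154  0.088 ] yawY 0.052 tiltfix [-0.0002  0.0002  0.    ]
q [ 0.48  0.5  -0.67  1.69  0.35  1.07 -0.24] F [-2.47  0.24  3.72] M [-0.071  0.583 -0.044] w 42.72
avgF [-2.48  0.05  4.42] M [-0.037  0.559 -0.018] sd 0.032
0.15 [358. 214.] 0.55 [354. 251.] 0 [355. 200.] 0.35 [358. 233.] ptr n 97 ang 0.418 spread 0.019 green [[-0.164, 0.227], [0.556, 0.945]]
clock: 15.68
position: [0.5951, -0.0155, 0.088]
ee_rot: [0.724, 0.69, 0.0, 0.0]
ft_force: [-1.3, -0.1, 2.3]
grip_width: 0.501
t 15.68 pos [ 0.5951 -0.0155  0.088 ] yawY -0.048 tiltfix [-0.0002  0.0003  0.    ]
q [ 0.47  0.49 -0.65  1.69  0.33  1.07 -0.34] F [-1.28 -0.1   2.31] M [-0.018  0.448 -0.013] w 42.62
avgF [-2.45 -0.15  4.81] M [-0.061  0.571  0.018] sd 0.033
0.15 [356. 205.] 0.55 [356. 242.] 0 [352. 191.] 0.35 [358. 223.] ptr n 106 ang 0.344 spread 0.018 green [[-0.166, 0.23], [0.558, 0.938]]
```

```bash
python3 -m jog '[[[0,0,0],[0,0,-0.1],0],[[0,0,0],[0,0,0],0]]';python3 st.py;python3 mon.py w14;python3 pang.py w14;python3 -m jog '[[[0,0,0],[0,0,-0.08],0],[[0,0,0],[0,0,0],0]]';python3 st.py;python3 mon.py w15;python3 pang.py w15
```

```text
clock: 16.12
position: [0.5952, -0.0154, 0.088]
ee_rot: [0.757, 0.653, 0.0, -0.0]
ft_force: [-2.3, 0.3, 4.8]
grip_width: 0.502
t 16.12 pos [ 0.5952 -0.0154  0.088 ] yawY -0.146 tiltfix [-0.0005  0.0004  0.    ]
q [ 0.46  0.49 -0.64  1.69  0.32  1.07 -0.43] F [-2.25  0.3   4.8 ] M [0.061 0.538 0.053] w 42.68
avgF [-2.85  0.07  4.02] M [0.021 0.492 0.048] sd 0.039
0.15 [353. 195.] 0.55 [358. 233.] 0 [347. 182.] 0.35 [357. 214.] ptr n 92 ang 0.288 spread 0.019 green [[-0.168, 0.227], [0.556, 0.944]]
clock: 16.58
position: [0.5953, -0.0154, 0.088]
ee_rot: [0.782, 0.623, 0.001, -0.0]
ft_force: [-2.7, 0.3, 3.5]
grip_width: 0.509
t 16.57 pos [ 0.5953 -0.0154  0.088 ] yawY -0.225 tiltfix [-0.0008  0.0007  0.    ]
q [ 0.44  0.48 -0.62  1.69  0.31  1.07 -0.5 ] F [-2.71  0.34  3.47] M [0.091 0.417 0.001] w 43.23
avgF [-2.05  0.27  4.  ] M [0.107 0.399 0.01 ] sd 0.012
0.15 [350. 189.] 0.55 [358. 226.] 0 [343. 176.] 0.35 [356. 207.] ptr n 106 ang 0.24 spread 0.018 green [[-0.171, 0.205], [0.557, 0.938]]
```

View pics/w15.png

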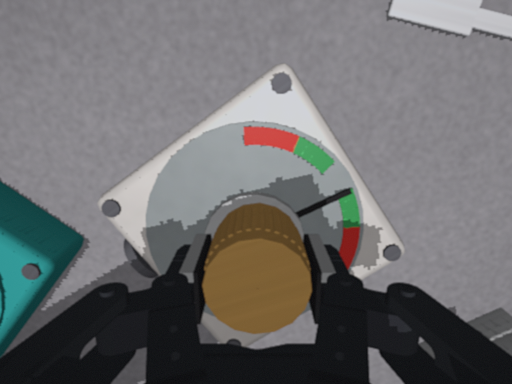

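```bash
python3 -m jog '[[[0,0,0],[0,0,-0.1],0],[[0,0,0],[0,0,0],0]]';python3 st.py;python3 mon.py w16;python3 pang.py w16;python3 -m jog '[[[0,0,0],[0,0,-0.08],0],[[0,0,0],[0,0,0],0]]';python3 st.py;python3 mon.py w17;python3 pang.py w17
```

```text
clock: 17.02
position: [0.5954, -0.0153, 0.088]
ee_rot: [0.812, 0.584, 0.001, -0.0]
ft_force: [-2.5, -0.1, 3.1]
grip_width: 0.503
t 17.02 pos [ 0.5954 -0.0153  0.088 ] yawY -0.324 tiltfix [-0.0011  0.0011  0.    ]
q [ 0.43  0.48 -0.6   1.69  0.3   1.06 -0.59] F [-2.47 -0.13  3.08] M [0.124 0.381 0.06 ] w 42.78
avgF [-1.53  0.68  3.15] M [0.165 0.313 0.052] sd 0.03
0.15 [345. 180.] 0.55 [357. 217.] 0 [337. 168.] 0.35 [353. 198.] ptr n 93 ang 0.217 spread 0.018 green [[-0.166, 0.237], [0.555, 0.942]]
clock: 17.48
position: [0.5955, -0.0152, 0.088]
ee_rot: [0.834, 0.552, 0.001, -0.0]
ft_force: [-2.2, -0.1, 3.1]
grip_width: 0.508
t 17.48 pos [ 0.5955 -0.0152  0.088 ] yawY -0.402 tiltfix [-0.0012  0.0013  0.    ]
q [ 0.42  0.48 -0.59  1.69  0.29  1.06 -0.66] F [-2.17 -0.13  3.1 ] M [0.112 0.342 0.096] w 43.18
avgF [-1.95  0.73  3.81] M [0.156 0.326 0.053] sd 0.034
0.15 [341. 174.] 0.55 [356. 209.] 0 [331. 162.] 0.35 [350. 191.] ptr n 102 ang 0.197 spread 0.018 green [[-0.166, 0.228], [0.555, 0.944]]
```

View pics/w17.png

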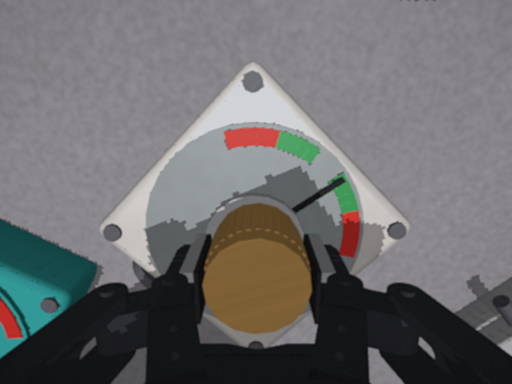

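```bash
python3 -m jog '[[[0,0,0],[-0.001,0.001,0],0],[[0,0,0],[0,0,-0.06],0],[[0,0,0],[0,0,0],0]]' 80;python3 st.py;python3 mon.py w18;python3 pang.py w18
```

```text
clock: 18.05
position: [0.5955, -0.0154, 0.0882]
ee_rot: [0.85, 0.527, 0.0, 0.0]
ft_force: [-1.7, 0.1, 4.3]
grip_width: 0.496
t 18.05 pos [ 0.5955 -0.0154  0.0882] yawY -0.46 tiltfix [-0.0001  0.0003  0.    ]
q [ 0.41  0.47 -0.58  1.69  0.29  1.06 -0.72] F [-1.69  0.12  4.3 ] M [0.136 0.322 0.046] w 42.18
avgF [-1.77  0.23  3.92] M [0.089 0.379 0.067] sd 0.036
0.15 [337. 169.] 0.55 [354. 204.] 0 [326. 158.] 0.35 [348. 185.] ptr n 96 ang 0.16 spread 0.017 green [[-0.165, 0.229], [0.556, 0.941]]
```

```bash
python3 -m jog '[[[0,0,0],[0,0,-0.07],0],[[0,0,0],[0,0,0],0]]' ;python3 st.py;python3 mon.py w19;python3 pang.py w19
```

```text
clock: 18.5
position: [0.5955, -0.0155, 0.0882]
ee_rot: [0.867, 0.497, 0.0, 0.0]
ft_force: [-1.1, 1.4, 2.4]
grip_width: 0.499
t 18.5 pos [ 0.5955 -0.0155  0.0882] yawY -0.53 tiltfix [-0.0001  0.0002  0.    ]
q [ 0.4   0.47 -0.56  1.69  0.28  1.06 -0.78] F [-1.14  1.42  2.41] M [0.189 0.33  0.05 ] w 42.41
avgF [-1.62  0.5   3.88] M [0.112 0.369 0.061] sd 0.042
0.15 [332. 163.] 0.55 [352. 197.] 0 [321. 153.] 0.35 [344. 179.] ptr n 100 ang 0.133 spread 0.018 green [[-0.171, 0.227], [0.555, 0.943]]
```

View pics/w19.png

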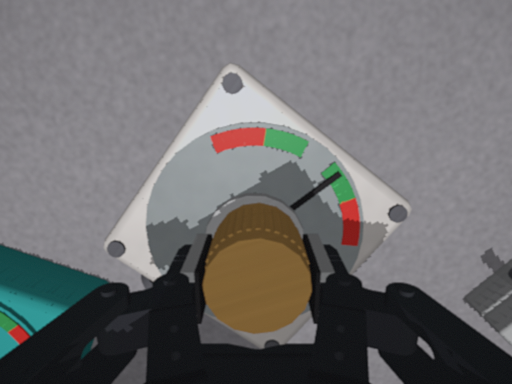

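```bash
python3 - <<'E'
from h import *
for n in("w2","w19"):
    f=np.load(n+".npz");p,d=f["p"],f["d"];m=dict(intrinsics=f["K"],view=f["V"]);C=cloud("",d,m)
    print(n,np.median(C[270:320,230:285,2]).round(4),np.median(d[270:320,230:285]).round(4))
    u,v=np.mgrid[:384,:512][1],np.mgrid[:384,:512][0]
    k=(np.hypot(u-257,v-210)<70)&(v<205)&(np.abs(C[...,2]-.06)<.006) if n=="w19" else None
    if k is not None: print("flange z",np.median(C[k][:,2]))
b,_=cams.camera("scene")
cv2.imwrite("pics/s20.png",cv2.cvtColor(cv2.resize(b[190:250,200:260],None,fx=8,fy=8,interpolation=cv2.INTER_CUBIC),cv2.COLOR_RGB2BGR))
p=np.load("w19.npz")["p"];cv2.imwrite("pics/w19z.png",cv2.cvtColor(cv2.resize(p[170:270,190:330],None,fx=5,fy=5,interpolation=cv2.INTER_CUBIC),cv2.COLOR_RGB2BGR))
E
```

```text
w2 0.1798 0.1266
w19 0.1015 0.1268
flange z 0.05920786150011732
```

View pics/s20.png

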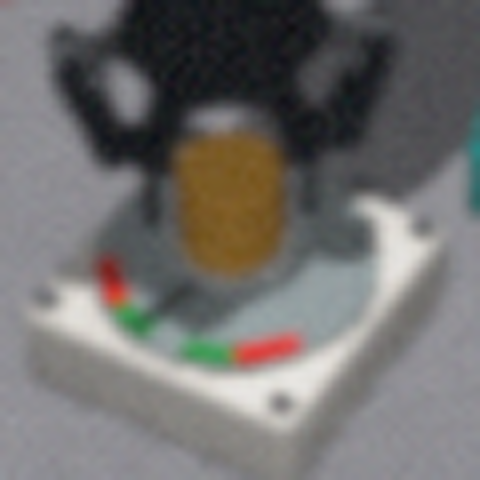

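View pics/w19z.png

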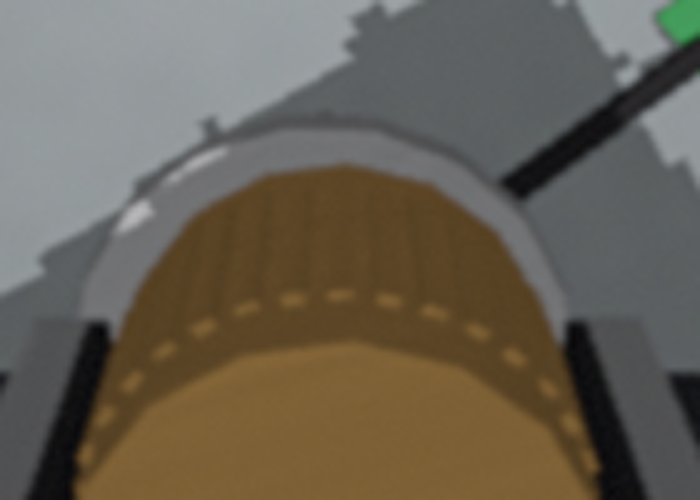

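Pointer is inside the clockwise green band at about 0.27–0.30 rad. The cap top is 42 mm above the flange and TCP height has stopped falling, so the cap is fully home and goes to the green tray. Now I'll unscrew it.

```bash
python3 -m jog '[[[0,0,0],[0,0,0.14],0],[[0,0,0],[0,0,0.14],0],[[0,0,0.0003],[0,0,0.14],0],[[0,0,0.0005],[0,0,0.14],0]]';python3 st.py .595 -.0154 .09; python3 mon.py w21;python3 pang.py w21
```

```text
clock: 19.25
position: [0.595, -0.0152, 0.0883]
ee_rot: [0.689, 0.725, -0.0, -0.001]
ft_force: [-0.9, 0.0, -0.3]
grip_width: 0.496
t 19.25 pos [ 0.595  -0.0152  0.0883] yawY 0.05 tiltfix [-0.0004 -0.0012 -0.    ]
q [ 0.48  0.5  -0.67  1.69  0.34  1.08 -0.25] F [-0.93  0.03 -0.31] M [-0.062  0.212  0.052] w 42.12
delta [ 0.     -0.0002  0.0017]
avgF [-1.56 -0.52  0.28] M [-0.129  0.273 -0.002] sd 0.013
0.15 [358. 213.] 0.55 [355. 250.] 0 [355. 199.] 0.35 [358. 232.] ptr n 107 ang 0.452 spread 0.019 green [[-0.163, 0.229], [0.559, 0.942]]
```

```bash
python3 -m jog '[[[0,0,0.0007],[0,0,0.14],0],[[0,0,0.0007],[0,0,0.14],0],[[0,0,0.0007],[0,-0.001,0.14],0],[[0,0,0.0007],[0,0,0.14],0]]';python3 st.py .595 -.0154 .09;  python3 -m jog '[[[0,0,0.0007],[0,0,0.14],0],[[0,0,0.0007],[0,0,0.14],0],[[0,0,0.0007],[0,0,0.14],0],[[0,0,0.0007],[0,0,0.14],0]]';python3 st.py .595 -.0154 .09
```

```text
clock: 19.95
position: [0.5947, -0.0156, 0.0904]
ee_rot: [0.464, 0.886, -0.001, -0.0]
ft_force: [-0.4, 0.3, 0.1]
grip_width: 0.499
t 19.95 pos [ 0.5947 -0.0156  0.0904] yawY 0.605 tiltfix [ 0.001  -0.0006  0.    ]
q [ 0.56  0.53 -0.78  1.68  0.41  1.1   0.27] F [-0.42  0.27  0.13] M [0.058 0.099 0.028] w 42.4
delta [ 0.0003  0.0002 -0.0004]
clock: 20.45
position: [0.5947, -0.0154, 0.0926]
ee_rot: [0.198, 0.98, -0.0, 0.0]
ft_force: [-1.0, 0.9, -0.3]
grip_width: 0.494
t 20.45 pos [ 0.5947 -0.0154  0.0926] yawY 1.172 tiltfix [ 0.0009 -0.      0.    ]
q [ 0.63  0.57 -0.89  1.68  0.48  1.13  0.79] F [-1.    0.92 -0.3 ] M [0.063 0.13  0.014] w 41.99
delta [ 0.0003 -0.     -0.0026]
```

Running freely upward with small forces. Continuing.

```bash
python3 -m jog '[[[0,0,0.0007],[0,0,0.14],0],[[0,0,0.0007],[0,0,0.14],0],[[0,0,0.0007],[0,0,0.14],0],[[0,0,0.0007],[0,0,0.14],0]]';python3 st.py .595 -.0154 .09;  python3 -m jog '[[[0,0,0.0007],[0,0,0.14],0],[[0,0,0.0007],[0,0,0.14],0],[[0,0,0.0007],[0,0,0.14],0],[[0,0,0.0007],[0,0,0.14],0]]';python3 st.py .595 -.0154 .09
```

```text
clock: 20.95
position: [0.5945, -0.0153, 0.0947]
ee_rot: [-0.084, 0.996, -0.0, -0.0]
ft_force: [-1.2, 0.2, -0.7]
grip_width: 0.499
t 20.95 pos [ 0.5945 -0.0153  0.0947] yawY 1.738 tiltfix [ 0.0009 -0.0002  0.    ]
q [ 0.7   0.61 -0.99  1.67  0.56  1.16  1.3 ] F [-1.25  0.19 -0.66] M [-0.015  0.077 -0.02 ] w 42.43
delta [ 0.0005 -0.0001 -0.0047]
clock: 21.45
position: [0.5946, -0.0156, 0.0968]
ee_rot: [-0.359, 0.934, -0.001, -0.0]
ft_force: [0.2, 0.2, -0.2]
grip_width: 0.497
t 21.45 pos [ 0.5946 -0.0156  0.0968] yawY 2.304 tiltfix [ 0.0016 -0.0001  0.    ]
q [ 0.77  0.67 -1.1   1.67  0.64  1.2   1.82] F [ 0.23  0.2  -0.24] M [-0.03   0.114  0.016] w 42.23
delta [ 0.0004  0.0002 -0.0068]
```

```bash
python3 -m jog '[[[0,0,0.0007],[0,0,0.14],0],[[0,0,0.0007],[0,0,0.14],0],[[0,0,0.0007],[0,0,0.14],0],[[0,0,0.001],[0,0,0],0]]';python3 st.py .595 -.0154 .09;  python3 -m jog '[[[0,0,0.002],[0,0,0],0],[[0,0,0.002],[0,0,0],0]]';python3 st.py .595 -.0154 .09
```

```text
clock: 21.95
position: [0.5946, -0.0157, 0.099]
ee_rot: [-0.546, 0.838, -0.0, -0.0]
ft_force: [-0.3, -0.5, -1.2]
grip_width: 0.5
t 21.95 pos [ 0.5946 -0.0157  0.099 ] yawY 2.726 tiltfix [ 0.0011 -0.0001  0.    ]
q [ 0.81  0.72 -1.18  1.67  0.7   1.24  2.2 ] F [-0.31 -0.51 -1.2 ] M [-0.054  0.016 -0.009] w 42.54
delta [ 0.0004  0.0003 -0.009 ]
clock: 22.2
position: [0.5945, -0.0158, 0.1028]
ee_rot: [-0.543, 0.84, -0.0, -0.001]
ft_force: [-0.2, 1.4, -1.6]
grip_width: 0.496
t 22.2 pos [ 0.5945 -0.0158  0.1028] yawY 2.718 tiltfix [ 0.0012 -0.0007  0.    ]
q [ 0.81  0.71 -1.18  1.66  0.69  1.25  2.2 ] F [-0.23  1.41 -1.56] M [-0.033  0.019 -0.018] w 42.15
delta [ 0.0005  0.0004 -0.0128]
```

```bash
python3 -m jog '[[[0,0,0.03],[0,0,0],0],[[0,0,0.035],[0,0,-0.1],0],[[-0.01,-0.05,0],[0,0,-0.15],0],[[-0.02,-0.05,0],[0,0,-0.15],0],[[-0.03,-0.05,0],[0,0,-0.15],0]]';python3 -m jog '[[[-0.04,-0.045,0],[0,0,-0.15],0],[[-0.03,-0.03,0],[0,0,-0.15],0],[[-0.01,-0.01,0],[0,0,-0.15],0],[[0,0,0],[0,0,0],0]]';python3 st.py .421 -.29 .17
```

```text
clock: 22.82
position: [0.5342, -0.1637, 0.171]
ee_rot: [-0.287, 0.958, 0.0, 0.001]
ft_force: [0.4, -1.0, -0.8]
grip_width: 0.498
clock: 23.32
position: [0.4486, -0.2565, 0.1712]
ee_rot: [-0.05, 0.999, -0.002, 0.001]
ft_force: [0.1, -0.0, -2.6]
grip_width: 0.498
t 23.32 pos [ 0.4486 -0.2565  0.1712] yawY 1.671 tiltfix [0.0032 0.0017 0.    ]
q [ 1.42  0.36 -1.16  1.8   0.36  1.2   1.83] F [ 0.09 -0.01 -2.56] M [ 0.011  0.032 -0.025] w 42.32
delta [-0.0276 -0.0335 -0.0012]
```

```bash
python3 -m jog '[[[-0.0276,-0.0335,-0.02],[0.003,0.002,0],0],[[0,0,-0.03],[0,0,0],0],[[0,0,0],[0,0,0],0]]';python3 st.py .421 -.29 .033
```

```text
clock: 23.7
position: [0.4231, -0.2885, 0.1213]
ee_rot: [-0.056, 0.998, -0.001, 0.001]
ft_force: [0.1, 0.6, -1.0]
grip_width: 0.493
t 23.7 pos [ 0.4231 -0.2885  0.1213] yawY 1.683 tiltfix [0.0011 0.0022 0.    ]
q [ 1.46  0.42 -1.11  1.87  0.42  1.12  1.88] F [ 0.1   0.6  -0.99] M [-0.019 -0.012  0.043] w 41.92
delta [-0.0021 -0.0015 -0.0883]
```

```bash
python3 -m jog '[[[-0.002,-0.0015,-0.04],[0.001,0.002,0],0],[[0,0,-0.025],[0,0,0],0],[[0,0,-0.008],[0,0,0],0],[[0,0,0],[0,0,0],0]]';python3 st.py .421 -.29 .033
```

```text
clock: 24.2
position: [0.4268, -0.2881, 0.0516]
ee_rot: [-0.062, 0.998, -0.001, 0.003]
ft_force: [0.6, 0.4, -1.9]
grip_width: 0.497
t 24.2 pos [ 0.4268 -0.2881  0.0516] yawY 1.695 tiltfix [0.0024 0.0061 0.    ]
q [ 1.38  0.52 -1.03  1.92  0.53  1.    1.8 ] F [ 0.63  0.42 -1.94] M [ 0.005 -0.011 -0.007] w 42.22
delta [-0.0058 -0.0019 -0.0186]
```

```bash
python3 -m jog '[[[-0.004,-0.001,-0.008],[0.002,0.006,0],0],[[-0.001,0,-0.005],[0,0,0],0],[[0,0,0],[0,0,0],0]]';python3 st.py .421 -.29 .033
```

```text
clock: 24.58
position: [0.4228, -0.2898, 0.0401]
ee_rot: [-0.062, 0.998, -0.001, 0.001]
ft_force: [0.2, 0.5, -2.0]
grip_width: 0.499
t 24.57 pos [ 0.4228 -0.2898  0.0401] yawY 1.695 tiltfix [0.0026 0.0019 0.    ]
q [ 1.37  0.53 -1.01  1.93  0.55  0.98  1.8 ] F [ 0.25  0.46 -2.  ] M [-0.054 -0.006  0.009] w 42.42
delta [-0.0018 -0.0002 -0.0071]
```

```bash
python3 -m jog '[[[-0.001,0,-0.004],[0.002,0.002,0],0],[[0,0,-0.002],[0,0,0],0],[[0,0,0],[0,0,0],0]]';python3 st.py .421 -.29 .033;python3 -m jog '[[[0,0,-0.001],[0,0,0],0],[[0,0,0],[0,0,0],0]]';python3 st.py .421 -.29 .032
```

```text
clock: 24.95
position: [0.4218, -0.2901, 0.034]
ee_rot: [-0.062, 0.998, -0.0, -0.0]
ft_force: [0.2, -0.1, -1.0]
grip_width: 0.499
t 24.95 pos [ 0.4218 -0.2901  0.034 ] yawY 1.695 tiltfix [ 0.0008 -0.      0.    ]
q [ 1.36  0.54 -1.01  1.93  0.55  0.98  1.79] F [ 0.24 -0.09 -0.99] M [-0.033 -0.023  0.047] w 42.42
delta [-0.0008  0.0001 -0.001 ]
clock: 25.2
position: [0.4219, -0.29, 0.033]
ee_rot: [-0.062, 0.998, -0.0, 0.0]
ft_force: [-0.3, -0.2, -1.7]
grip_width: 0.496
t 25.2 pos [ 0.4219 -0.29    0.033 ] yawY 1.695 tiltfix [0.0008 0.0001 0.    ]
q [ 1.36  0.54 -1.    1.93  0.56  0.98  1.79] F [-0.31 -0.23 -1.74] M [0.026 0.007 0.013] w 42.12
delta [-0.0009  0.     -0.001 ]
```

```bash
python3 -m jog '[[[0,0,-0.001],[0.001,0,0],0],[[0,0,-0.0007],[0,0,0],0]]';python3 st.py .421 -.29 .032
```

```text
clock: 25.45
position: [0.4221, -0.2901, 0.0321]
ee_rot: [-0.062, 0.998, -0.0, -0.0]
ft_force: [-7.0, 2.7, 17.4]
grip_width: 0.498
t 25.45 pos [ 0.4221 -0.2901  0.0321] yawY 1.695 tiltfix [ 0.0004 -0.0003  0.    ]
q [ 1.36  0.55 -1.    1.93  0.56  0.98  1.79] F [-7.    2.75 17.37] M [ 0.699  1.544 -0.023] w 42.35
delta [-0.0011  0.0001 -0.0001]
```

Contact with the tray floor at the expected height. I'll ease off, release gently and retreat.

```bash
python3 -m jog '[[[0,0,0.0004],[0,0,0],0],[[0,0,0],[0,0,0],58],[[0,0,0],[0,0,0],65],[[0,0,0],[0,0,0],65]]' 30;python3 st.py;python3 -m jog '[[[0,0,0.015],[0,0,0],65],[[0,0,0.04],[0,0,0],65],[[0,0,0.05],[0,0,0],65],[[0.01,0.02,0.05],[0,0,0],65],[[0,0,0],[0,0,0],65]]';python3 st.py;python3 mon.py w30
```

```text
clock: 25.95
position: [0.4225, -0.2903, 0.0328]
ee_rot: [-0.062, 0.998, -0.0, 0.0]
ft_force: [-0.3, 0.6, 0.2]
grip_width: 0.65
t 25.95 pos [ 0.4225 -0.2903  0.0328] yawY 1.695 tiltfix [0.0007 0.0005 0.    ]
q [ 1.36  0.55 -1.    1.93  0.56  0.98  1.79] F [-0.29  0.57  0.18] M [0.018 0.029 0.018] w 55.28
clock: 26.58
position: [0.4332, -0.2683, 0.1961]
ee_rot: [-0.063, 0.998, -0.0, 0.001]
ft_force: [-1.4, -0.3, -0.1]
grip_width: 0.65
t 26.57 pos [ 0.4332 -0.2683  0.1961] yawY 1.697 tiltfix [0.0007 0.0018 0.    ]
q [ 1.51  0.32 -1.19  1.79  0.32  1.24  1.92] F [-1.42 -0.31 -0.1 ] M [-0.006 -0.021 -0.039] w 55.27
avgF [-0.28 -0.18 -0.29] M [ 0.003  0.004 -0.005] sd 0.013
0.15 [482. 409.] 0.55 [462. 408.] 0 [489. 408.] 0.35 [471. 409.]
```

View pics/w30.png

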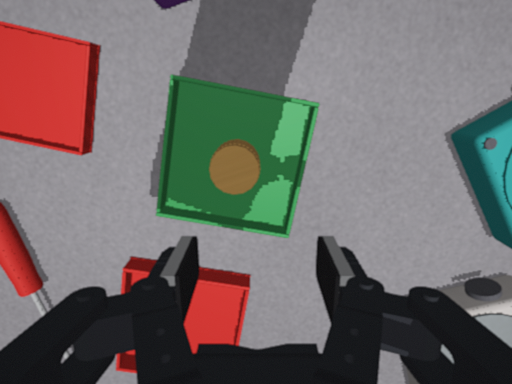

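```bash
python3 - <<'E'
from h import *
p,d=cams.camera("scene");cv2.imwrite("pics/sf.png",cv2.cvtColor(p,cv2.COLOR_RGB2BGR))
E
```

```text
(no output)
```

View pics/sf.png

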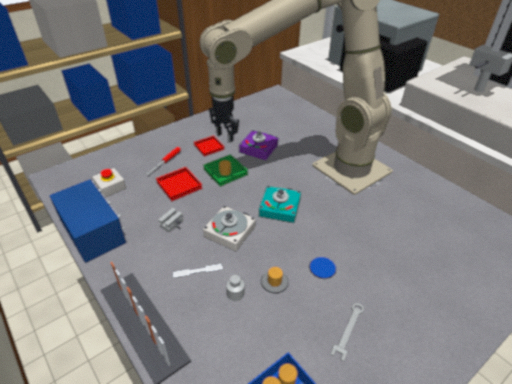

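The wrist view shows the cap upright in the middle of the green tray at (234,167). The scene view shows everything else in its place and the gauge pointer back at rest.

```bash
python3 -c "
from workcell import manip;print(manip.hand_in())"
```

```text
the job is handed in; nothing more can be done
None
```

The cap from the blue pad turned fully home on the white gauge, so it now stands upright in the green tray. I handed the job in at about 27 s of the 72 s allowed.

- **Screwing on:** the cap sank about 10 mm from first rest and stopped with its rim at the flange. The cap top was 42.3 mm above the measured flange face, against a cap height of 42 mm. The pointer reached about 0.27–0.30 rad in the green band and did not enter the red.
- **Forces:** the vertical force reading on the gauge reached about 9 N, at first contact. The largest force reading was about 19 N, on setting the cap down on the tray floor.
- **Grip slip:** the grip slipped at 40 N during wind-up, so I raised it to 80 N to get the pointer further into the green.
- **Unscrewing and placing:** the cap ran back freely and lifted off without pulling. Last pictures show it upright near the middle of the green tray, with the pointer back at rest. The grey-pad cap and the other objects look unmoved; I judged that by eye in the scene picture.
- **Disagreements:** before contact, the wrist and top cameras put the stud 2–4 mm apart, and feel on the stud settled it. The torque reading was too noisy to rely on, so I judged wind-up from the pointer in the pictures. The pointer readings at rest varied between 0.40 and 0.45 rad.

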